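# Scan a tin for the pantry stocktake

### The job

Stocktaking: turn the tall teal tin on the spot, leaving it standing, until the large black bar code on its side squarely faces the scanner's charging stand, and let go of it. Then draw the hand scanner straight up out of its stand and aim it at the bar code from about 12 cm away, squarely in front of the code, with its nose dipped about 30 degrees below level so that the shiny tin does not dazzle it. Finish while still holding the scanner steady there in the air, touching nothing but the gripper; leave everything else where it is.

Things in the scene. Friction and masses are not known exactly. Their poses are not given: they have to be found in the camera images.
- stock_tin: the tin to be counted: an upright teal can, 58 mm in diameter and 72 mm high, about 0.2 kg, loose on the counter. Origin at the centre of its underside, z up, its own x axis points out through the middle of the white bar-code sticker
- code (a point): middle of the bar code on the tin's side: 29.5 mm from the tin's axis along the tin's x, 36 mm above its foot. The sticker is white with bold black upright bars (not the small grey code printed beside it), 37 mm wide round the can and 32 mm high
- scanner_stand: scanner's black charging stand, fixed: 112 x 92 mm foot with an upright pocket, 52 (x) x 42 mm outside, inner floor 12 mm above the counter. Origin on the counter under the pocket, z up, x the way the docked scanner's nose points. The handle stands 58 mm deep with 2 mm play at either side; a sprung tongue in the rear wall holds it: drawing it straight up takes some 5 N besides its weight
- stand_mouth (a point): centre of the mouth of the stand's pocket, 70 mm above the counter. (Mind the fixed wall shelf over the rear of the counter: its front edge runs along y at x 0.61 m, its underside 0.515 m above the counter; keep wrist and forearm from swinging into it)
- scanner: pistol-shaped hand scanner, light grey and black, orange trigger, 0.22 kg, loose in the stand. Origin at the handle's foot, z up the handle, x to the nose. Handle 30 (x) x 26 x 105 mm. Head 44 mm wide (y), 38 deep, flat sides, 54 wide at the black nose; its middle at x 30, z 125 mm; it reaches 62 mm back and 63 forward, rising forward 15 degrees, so the docked nose points 15 degrees above level
- scanner_grip (a point): good place to pinch the scanner across its 44 mm wide head, on the head's centre line above the centre of mass, at x 20, z 122 mm of the scanner; 15 to 20 N is enough
- scan_window (a point): middle of the red window at the front of the scanner's nose (x 92, z 142 mm of the scanner). The beam leaves along this point's own x axis; its y is the scanner's y, its z points out of the top of the head
- squat_tin: bystander: short wide green tin, 75 mm in diameter, 58 mm high, origin under its centre
- flat_tin: bystander: flat gold tin with blue lid, 63 x 105 x 26 mm, lying on the counter, origin under its centre; it and the teal tin may lie in either's place
- onion: bystander: onion, 79 mm across, 85 mm high, origin under its centre
- spice_jar: bystander: spice jar with red cap, 46 mm in diameter, 96 mm high, origin under its centre
- lemon: bystander: lemon, 76 x 56 x 55 mm, origin under its centre
- pencil: bystander: yellow pencil lying on the counter, 150 mm long, 7 mm thick, origin under its centre
- garlic: bystander: garlic bulb, 60 mm across, 58 mm high, origin under its centre

How it is judged:
By the outcome, as a careful person would: the job done as asked, in the order asked, and still so for the second after the job is handed in, while the arm keeps its last pose, push and grip.
It also fails if it takes over 54 s, if anything falls off the work surface, if the arm or the gripper's body presses on something with over 40 N, if the wrist force passes 120 N, or if a joint passes its speed limit or range.

### The arm

A 6-joint arm with a two-finger parallel gripper is mounted at the origin on a cart in front of the work surface, level with it; the furniture and walls round the work are solid. World frame = base frame: x ahead of the robot, y to its left, z up, the work surface at z = 0. Lengths are in m, angles in rad, forces in N, time in s.
With the tool pointing down it reaches from about 0.35 to 0.95 m from the base axis. Payload 17.4 kg.
Tool frame: the origin (TCP) lies at the centre of the arm's flange, where the gripper is bolted on; the fingertips stand 186 mm ahead of it and the grasp point (between the pads) lies 167 mm ahead of it (arm.finger_overhang is the distance from the TCP to the fingertips, in m); z points along the fingers, y is the line along which they close (so a half turn about z gives the same grasp; the last joint's range is limited). The gripper opens to 93 mm and grips with 3 to 60 N. Pads are 15 mm wide; open, the fingers measure 128 mm over their backs; the gripper's body (75 mm by 188 mm) begins 65 mm behind the grasp point.
Start: joints at [1.219, 0.116, 1.442, -0, 1.584, -0.038], TCP at [0.208, 0.642, 0.405] pointing down, gripper open.
Joint ranges: [-2.83, 2.83], [-0.83, 2.19], [0.07, 2.5], [-1.14, 4.28], [0.01, 3], [-2.97, 2.97]. Speed limits (rad/s): [1.89, 1.89, 2.22, 3.14, 3.14, 3.14].

### API

Orientations are given as a unit quaternion [w, x, y, z].
In Python, from rig import arm gives the robot as it stands. The module is installed in compiled form; this text tells all that it offers.
- The arm moves only by the shell command python3 -m creep 'ROWS' [FORCE]. ROWS is JSON, a list of rows, each a list of 3 entries, a list of its own where there are three numbers: the shift along the tool's x, y, z in units of 30 mm (1.0 is 30 mm), then the turn, a rotation vector about the tool's x, y, z in units of 8 degrees (1.0 is 8 degrees), then the finger opening in mm, from 0 to 93. A call has 1 to 20 rows; each row is the pose to reach, as a shift and turn from the pose commanded when the call began, along the tool's axes at that moment; what a row does not reach only later rows make up. A row lasts 1/10 s, in which the tool goes at most 50 mm and 8.59 degrees, less where a joint would pass 70% of its speed; a pose out of reach is approached as far as the arm can. A call with a gripper value outside its range is refused whole. The fingers move at their own pace and stop on an object; FORCE is the grip in N (left out, the last holds). Time passes only in rows, so rows that repeat a pose let the fingers close. It gives the time, the measured TCP pose, the force, the opening and the grip force at its end, in the units of the state.
- arm.get_obs(): the state, without advancing time (a new reading comes with each control period).
- arm.capture(name): name is "scene" or "top"; returns a dict with "frame" (384x512x3 uint8, blue, green, red), "depth" (384x512 float32, m along the optical axis (not along the pixel's ray), 0 where there is no reading), "fov_y" (degrees; the focal length in pixels is half the picture's height over the tangent of half this angle, whatever the lens; pixels are square), "cx", "cy" (the principal point, pixels), "origin" and "rotation" of the camera in the world. Camera axes: x right, y up, looking along -z (the intrinsics and any distortion apply to the point x, -y, -z); pixel columns grow to the right and rows downward; lengths in m; the calibration is good to about 2 mm. A picture is of the moment at which its call begins.
- arm.sign_off(): hands the job in; it is judged then, once.
The state is a dict: "t": time; "joint_pos": joint angles; "qvel": joint speeds; "joint_torque": joint torques, N m; "eef_pos": TCP position; "eef_rot": TCP orientation; "ft_force": force on the tool from outside, world axes, zero at the start; "torque": the same for the moment, N m; "finger_gap": finger opening in m; "finger_force": force on a finger pad.
Only numpy, scipy, OpenCV 4.12 (cv2) and the standard library are available. Lean on these libraries where they do the work, as an engineer would, in place of code of your own. Each camera call takes 0.05 s, during which the arm holds its last target. There are 200 camera calls.

## Working session

There is one attempt and no reset: what is moved stays moved. The work goes in short steps, Python scripts to look and compute and a shell command to move; the robot and the scene stay as the last step left them, time stands still between calls to the robot, and variables do not carry over. Pictures are saved under pics/ and viewed, at most 10 in all, crops included, and the job is handed in when it is done.

```bash
mkdir -p pics; cat > h.py <<'E'
import numpy as np, cv2
from scipy.spatial.transform import Rotation as R
from rig import arm
def cap(n):
    c=arm.capture(n); return c
def cam(c):
    f=192/np.tan(np.radians(c["fov_y"])/2)
    Rm=np.array(c["rotation"]); 
    if Rm.size==4: Rm=R.from_quat(np.roll(Rm,-1)).as_matrix()
    return f,Rm.reshape(3,3),np.array(c["origin"])
def pts(c):
    f,Rm,o=cam(c); v,u=np.mgrid[0:384,0:512]
    d=c["depth"]; p=np.stack([(u-c["cx"])/f*d,-(v-c["cy"])/f*d,-d],-1)
    return p@Rm.T+o
def tool():
    s=arm.get_obs(); return np.array(s["eef_pos"]),R.from_quat(np.roll(s["eef_rot"],-1))
E
python3 - <<'E'
from h import *
for n in("scene","top"):
    c=cap(n); print({k:v for k,v in c.items() if k not in("frame","depth")})
    cv2.imwrite(f"pics/{n}0.png",c["frame"]); np.savez(f"{n}0.npz",**c)
print(arm.get_obs())
E
```

```text
{'fov_y': 52.014267435388604, 'cx': 256.9643604511642, 'cy': 196.91285982929838, 'origin': array([-0.41483007, -0.50816811,  0.95972958]), 'rotation': array([ 0.77466201,  0.36802278, -0.21766495, -0.46591842])}
{'fov_y': 56.07228645410689, 'cx': 253.57498318116697, 'cy': 194.08891416962956, 'origin': array([0.44205778, 0.0071613 , 1.11276943]), 'rotation': array([ 0.70981505,  0.02181938, -0.03595732, -0.70313127])}
{'t': 0.1, 'joint_pos': array([ 1.21917621e+00,  1.16434471e-01,  1.44220117e+00, -2.58058858e-05,
        1.58401418e+00, -3.77890466e-02]), 'qvel': array([-0.00049288, -0.00155864, -0.00227871,  0.00104921, -0.00296594,
       -0.00038251]), 'joint_torque': array([ 4.78979600e-04, -7.22902250e+01, -6.23856711e+01,  7.79610733e-02,
        2.28191027e-02, -8.03777993e-05]), 'eef_pos': array([0.20838246, 0.64203663, 0.40407962]), 'eef_rot': array([-8.96100055e-05,  1.56272528e-01,  9.87713834e-01, -5.21089681e-04]), 'ft_force': array([ 0.8467349 ,  0.13315298, -0.18925672]), 'torque': array([ 0.00893215,  0.0411248 , -0.05360271]), 'finger_force': 0.0, 'finger_gap': 0.09275271870866428}
```

View pics/scene0.png

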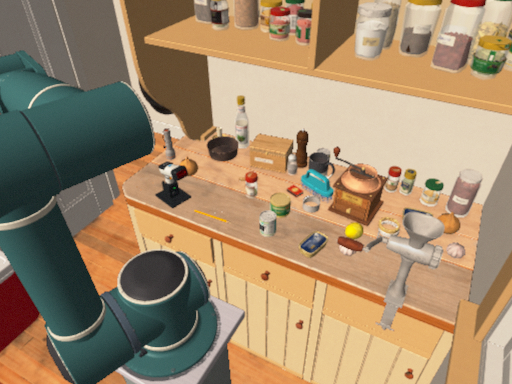

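View pics/top0.png

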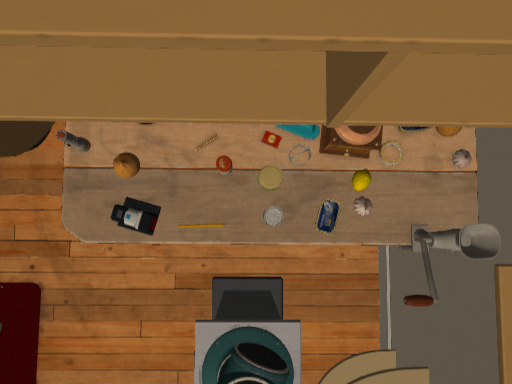

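```bash
python3 - <<'E'
from h import *
s=cv2.imread("pics/scene0.png");t=cv2.imread("pics/top0.png")
a=lambda im,x,y,w,h:cv2.resize(im[y:y+h,x:x+w],(390,290),interpolation=cv2.INTER_CUBIC)
o=np.vstack([np.hstack([a(s,145,150,78,58),a(t,100,188,78,58)]),np.hstack([a(s,240,198,58,43),a(t,244,190,58,43)])])
cv2.imwrite("pics/crop0.png",o)
for n in("scene","top"):
    c=dict(np.load(f"{n}0.npz")); P=pts(c); d=c["depth"]; print(n,(d>0).mean())
    for u,v in ([(267,218),(267,235),(172,185),(280,200),(168,168),(181,173)] if n=="scene" else [(273,215),(270,178),(128,213),(118,213),(150,215),(327,216)]):
        print((u,v),P[v,u].round(3))
E
```

```text
scene 0.9958394368489584
(267, 218) [ 0.46  -0.074  0.067]
(267, 235) [ 0.442 -0.083  0.007]
(172, 185) [0.461 0.325 0.063]
(280, 200) [ 0.577 -0.066  0.056]
(168, 168) [0.442 0.312 0.157]
(181, 173) [0.439 0.252 0.157]
top 0.996002197265625
(273, 215) [ 0.467 -0.07   0.074]
(270, 178) [ 0.577 -0.062  0.056]
(128, 213) [0.467 0.319 0.154]
(118, 213) [0.467 0.347 0.149]
(150, 215) [0.462 0.258 0.166]
(327, 216) [ 0.467 -0.237  0.024]
```

View pics/crop0.png

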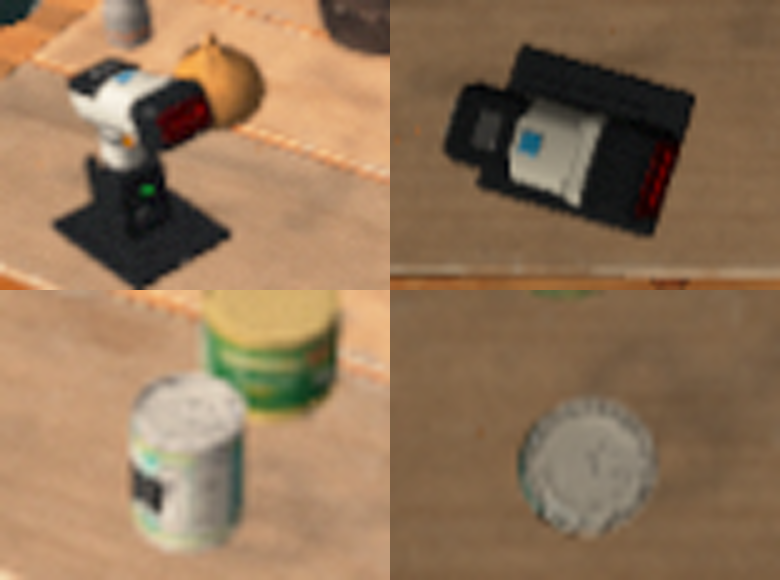

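The scene view shows the tin at about (267,222), with a black bar block on its left side at about (254,235), and the stand and scanner at about (172,185). In the top view the tin is at (273,215). The scanner runs from (113,213) to its red window at (157,222), so its nose points to -y and slightly to -x. Next I'll measure all of these.

```bash
cat > tin.py <<'E'
from h import *
def tin_center():
    c=cap("top");P=pts(c); m=(np.hypot(P[...,0]-.468,P[...,1]+.07)<.045)&(P[...,2]>.066)&(P[...,2]<.085)
    (x,y),r=cv2.minEnclosingCircle(P[m][:,:2].astype(np.float32)); return np.array([x,y]),r,P[m][:,2].mean(),P[m][:,:2].mean(0)
def code(ctr,c,verbose=1):
    f,Rm,o=cam(c); v,u=np.mgrid[0:384,0:512]
    d=np.stack([(u-c["cx"])/f,-(v-c["cy"])/f,-np.ones(u.shape)],-1)@Rm.T
    q=o[:2]-ctr; A=(d[...,:2]**2).sum(-1); B=d[...,:2]@q; C=q@q-.0295**2; D=B*B-A*C
    t=(-B-np.sqrt(np.where(D>0,D,np.nan)))/A; X=o+t[...,None]*d
    az=np.degrees(np.arctan2(X[...,1]-ctr[1],X[...,0]-ctr[0]))%360; z=X[...,2]
    ok=(D>0)&(z>0)&(z<.072); g=c["frame"].max(-1)
    m=ok&(g<90)&(z>.015)&(z<.06)
    print("camaz",np.degrees(np.arctan2(q[1],q[0]))%360)
    if m.any(): print("dark n",m.sum(),"az",np.percentile(az[m],[0,10,50,90,100]).round(1),"z",np.percentile(z[m],[5,50,95]).round(3))
    ys,xs=np.where(ok); x0,x1,y0,y1=xs.min(),xs.max(),ys.min(),ys.max()
    if verbose:
        for zz in(.062,.05,.042,.036,.03,.022,.012):
            r=[]
            for a in range(100,320,8):
                k=ok&(abs(z-zz)<.003)&(abs(az-a)<5); r.append(int(g[k].mean()) if k.any() else -1)
            print(zz,r)
E
python3 - <<'E'
from tin import *
ct=tin_center(); print(ct)
c=dict(np.load("scene0.npz")); P=pts(c); m=(np.hypot(P[...,0]-.468,P[...,1]+.07)<.045)&(P[...,2]>.066)&(P[...,2]<.085)
print("scene mean top",P[m].mean(0),cv2.minEnclosingCircle(P[m][:,:2].astype(np.float32)))
code(ct[0],c)
for n in("top","scene"):
    c=dict(np.load(n+"0.npz"));P=pts(c); near=(np.hypot(P[...,0]-.46,P[...,1]-.3)<.12)&(c["frame"].max(-1)<256)
    on=(np.hypot(P[...,0]-.59,P[...,1]-.34)<.06)
    for lo,hi in((.005,.03),(.115,.2)):
        m=near&~on&(P[...,2]>lo)&(P[...,2]<hi); q=P[m][:,:2].astype(np.float32)
        rc=cv2.minAreaRect(q); print(n,lo,m.sum(),rc,P[m][:,2].max(), [list(b.round(3)) for b in cv2.boxPoints(rc)])
    r=c["frame"].astype(int); m=near&(r[...,2]>110)&(r[...,1]<60)&(P[...,2]>.1); print("red",m.sum(),P[m].mean(0),P[m].std(0))
    b=near&(r[...,0]>150)&(r[...,2]<110)&(P[...,2]>.1); print("blue",b.sum(),P[b].mean(0))
E
```

```text
(array([ 0.46421415, -0.07125977]), 0.02866487391293049, np.float64(0.06989610815608534), array([ 0.46441417, -0.07148642]))
scene mean top [ 0.46617593 -0.0704246   0.07066405] ((0.46661046147346497, -0.07225809246301651), 0.03178504854440689)
camaz 206.42859766009
dark n 29 az [154.6 154.6 180.5 275.6 277.5] z [0.023 0.041 0.053]
0.062 [-1, -1, -1, -1, -1, 206, -1, 217, 213, 202, 201, 191, 194, 185, 167, 151, 145, 127, 108, 103, 89, 81, 81, -1, -1, -1, -1, -1]
0.05 [-1, -1, -1, -1, -1, 172, -1, 148, 134, 122, 116, 171, 186, 200, 189, 155, 138, 120, 118, 117, 94, -1, 86, -1, -1, -1, -1, -1]
0.042 [-1, -1, -1, -1, -1, 146, -1, 76, 80, 80, 55, 151, 205, 206, 187, 159, 146, 133, 122, 116, 89, -1, 84, -1, -1, -1, -1, -1]
0.036 [-1, -1, -1, -1, -1, 147, -1, 75, 80, 75, 53, 183, 218, 206, 190, 165, 148, 131, 125, 114, 90, -1, 82, -1, -1, -1, -1, -1]
0.03 [-1, -1, -1, -1, -1, 145, -1, 123, 134, 136, 85, 209, 224, 204, 187, 160, 143, 133, 127, 115, 88, -1, 83, -1, -1, -1, -1, -1]
0.022 [-1, -1, -1, -1, -1, 178, -1, 201, 190, 194, 196, 218, 217, 199, 181, 158, 143, 130, 126, 112, 90, -1, 78,
[... 1053 characters left out ...]
, np.float32(0.257)], [np.float32(0.463), np.float32(0.435)]]
scene 0.115 368 ((0.45351314544677734, 0.30769771337509155), (0.12389016151428223, 0.05488979071378708), 74.71183013916016) 0.17550825141374027 [[np.float32(0.411), np.float32(0.255)], [np.float32(0.464), np.float32(0.241)], [np.float32(0.496), np.float32(0.36)], [np.float32(0.443), np.float32(0.375)]]
red 0 [nan nan nan] [nan nan nan]
blue 2 [0.45823584 0.31752443 0.15781181]<stdin>:12: RuntimeWarning: Mean of empty slice.
  ret = um.true_divide(
  ret = _var(a, axis=axis, dtype=dtype, out=out, ddof=ddof,
  arrmean = um.true_divide(arrmean, div, out=arrmean,
  ret = um.true_divide(
<stdin>:13: RuntimeWarning: Mean of empty slice.
```

```bash
cat >> h.py <<'E'
def to(p,az=None,tilt=None,Rt=None):
    "shift/turn in row units to get TCP to p; Rt = target rotation"
    s=arm.get_obs(); P,Q=tool(); print("t",s["t"],"pos",P.round(4),"yaz",np.degrees(np.arctan2(*Q.apply([0,1,0])[[1,0]])).round(1),"j",s["joint_pos"].round(2),"gap",round(s["finger_gap"],4),"F",s["finger_force"],s["ft_force"].round(1))
    if Rt is None and az is not None:
        a=np.radians(az); y=np.array([np.cos(a),np.sin(a),0]); z=np.array([0,0,-1.]); Rt=R.from_matrix(np.stack([np.cross(y,z),y,z],1))
    print("shift",(Q.inv().apply(np.array(p)-P)/.03).round(3), "turn",None if Rt is None else (np.degrees((Q.inv()*Rt).as_rotvec())/8).round(3))
E
python3 -m creep '[[[-4,-5,0],[0,0,0],76],[[-8,-10,0],[0,0,0],76],[[-12,-15,0],[0,0,0],76],[[-15.5,-20,0],[0,0,0],76],[[-15.5,-20,0],[0,0,0],76],[[-15.5,-20,0],[0,0,0],76],[[-15.5,-20,0],[0,0,0],76],[[-15.5,-20,0],[0,0,0],76],[[-15.5,-20,0],[0,0,0],76],[[-15.5,-20,0],[0,0,0],76],[[-15.5,-20,0],[0,0,0],76],[[-15.5,-20,0],[0,0,0],76],[[-15.5,-20,0],[0,0,0],76],[[-15.5,-20,0],[0,0,0],76],[[-15.5,-20,0],[0,0,0],76],[[-15.5,-20,0],[0,0,0],76],[[-15.5,-20,0],[0,0,0],76],[[-15.5,-20,0],[0,0,0],76],[[-15.5,-20,0],[0,0,0],76],[[-15.5,-20,0],[0,0,0],76]]'
python3 -c "
from h import *
to([.465,-.0715,.233],72)"
```

```text
t: 2.15
eef_pos: [0.4652, -0.071, 0.405]
eef_rot: [0.0, 0.155, 0.988, 0.0]
ft_force: [-0.4, -0.3, 0.2]
finger_gap: 0.0761
finger_force: 0.0
t 2.15 pos [ 0.4652 -0.071   0.405 ] yaz 72.1 j [-0.21 -0.34  1.86  0.    1.62 -1.46] gap 0.0761 F 0.0 [-0.4 -0.3  0.2]
shift [ 5.000e-03 -1.800e-02  5.733e+00] turn [0.001 0.004 0.016]
```

```bash
python3 -m creep '[[[0,0,1.4],[0,0,0],76],[[0,0,2.8],[0,0,0],76],[[0,0,4.2],[0,0,0],76],[[0,0,5.2],[0,0,0],76],[[0,0,5.7],[0,0,0],76],[[0,0,5.7],[0,0,0],76],[[0,0,5.7],[0,0,0],76],[[0,0,5.7],[0,0,0],52],[[0,0,5.7],[0,0,0],52],[[0,0,5.7],[0,0,0],52],[[0,0,5.7],[0,0,0],52],[[0,0,5.7],[0,0,0],52],[[0,0,5.7],[0,0,0],52],[[0,0,5.7],[0,0,0],52]]' 15
python3 -m creep '[[[0,0,0],[0,0,-0.6],52],[[0,0,0],[0,0,-1.2],52],[[0,0,0],[0,0,-1.8],52],[[0,0,0],[0,0,-2.4],52],[[0,0,0],[0,0,-3],52],[[0,0,0],[0,0,-3.6],52],[[0,0,0],[0,0,-4.2],52],[[0,0,0],[0,0,-4.8],52],[[0,0,0],[0,0,-5.4],52],[[0,0,0],[0,0,-5.6],52],[[0,0,0],[0,0,-5.6],52],[[0,0,0],[0,0,-5.6],52]]'
python3 - <<'E'
from tin import *
c=cap("scene"); np.savez("scene1.npz",**c); to([.465,-.0715,.233],72)
code(np.array([.465,-.0715]),c)
f=c["frame"][200:245,235:300]; cv2.imwrite("pics/crop1.png",cv2.resize(f,None,fx=11,fy=11,interpolation=cv2.INTER_CUBIC))
E
```

```text
t: 3.55
eef_pos: [0.4657, -0.0722, 0.2347]
eef_rot: [0.001, 0.156, 0.988, 0.0]
ft_force: [-0.2, 1.6, 7.3]
finger_gap: 0.0571
finger_force: 15.0
t: 4.75
eef_pos: [0.4657, -0.0722, 0.2347]
eef_rot: [0.001, -0.232, 0.973, -0.0]
ft_force: [-0.3, 0.5, 6.5]
finger_gap: 0.0567
finger_force: 15.0
t 4.8 pos [ 0.4657 -0.0723  0.2347] yaz 116.8 j [-0.21 -0.24  2.06  0.    1.32 -2.25] gap 0.0573 F 15.001462250947952 [ 0.5 -0.2  7. ]
shift [0.011 0.034 0.057] turn [-3.000e-03  1.100e-02  5.602e+00]
camaz 206.39564602723556
dark n 7 az [219.8 223.9 233.3 240.9 241. ] z [0.028 0.039 0.045]
0.062 [-1, -1, -1, -1, -1, 179, 216, 216, 242, 245, 239, 237, 234, 228, 195, 165, 147, 144, 129, 124, 104, 96, -1, -1, -1, -1, -1, -1]
0.05 [-1, -1, -1, -1, -1, 213, 236, 236, 249, 250, 249, 242, 226, 230, 206, 158, 142, 132, 134, 138, 103, 95, -1, -1, -1, -1, -1, -1]
0.042 [-1, -1, -1, -1, -1, 212, 236, 236, 249, 250, 243, 198, 191, 194, 193, 130, 119, 78, 70, 106, 111, 97, 97, -1, -1, -1, -1, -1]
0.036 [-1, -1, -1, -1, -1, 209, 239, 239, 250, 251, 243, 186, 179, 184, 172, 121, 118, 90, 92, 113, 108, 101, 101, -1, -1, -1, -1, -1]
0.03 [-1, -1, -1, -1, -1, 214, 238, 238, 249, 244, 237, 191, 177, 180, 148, 85, 81, 79, 104, 119, 111, -1, 101, -1, -1, -1, -1, -1]
0.022 [-1, -1, -1, -1, -1, 218, 232, 232, 238, 230, 229, 219, 223, 217, 161, 154, 152, 155, 142, 120, 110, -1, 103, -1, -1, -1, -1, -1]
0.012 [-1, -1, -1, -1, -1, 220, 231, 231, 239, 235, 235, 228, 223, 217, 179, 155, 148, 144, 141, 119, 107, -1, 111, -1, -1, -1, -1, -1]
```

View pics/crop1.png

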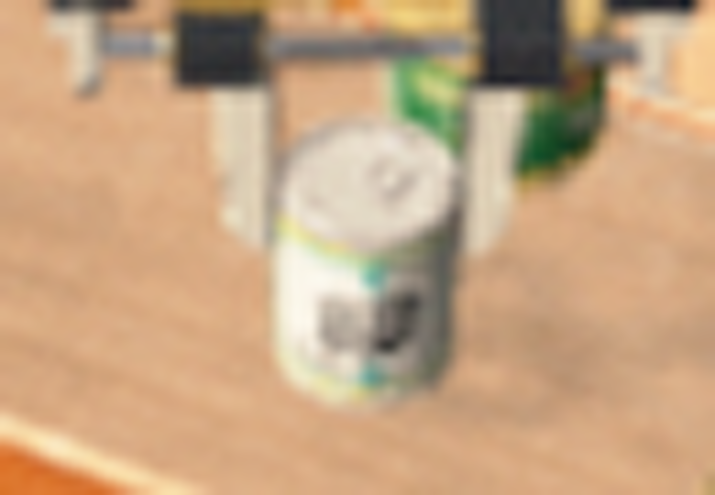

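The close view shows a small greyish code on a white panel at about az 186-240, roughly 18 mm high. It doesn't look like the bold sticker with black bars, so I'll turn the tin to inspect the other side.

```bash
python3 -m creep '[[[0,0,0],[0,0,0.6],52],[[0,0,0],[0,0,1.5],52],[[0,0,0],[0,0,2.5],52],[[0,0,0],[0,0,3.5],52],[[0,0,0],[0,0,4.5],52],[[0,0,0],[0,0,5.5],52],[[0,0,0],[0,0,6.5],52],[[0,0,0],[0,0,7.5],52],[[0,0,0],[0,0,8.5],52],[[0,0,0],[0,0,9.5],52],[[0,0,0],[0,0,10.5],52],[[0,0,0],[0,0,11.5],52],[[0,0,0],[0,0,12.5],52],[[0,0,0],[0,0,13.5],52],[[0,0,0],[0,0,14.5],52],[[0,0,0],[0,0,15.4],52],[[0,0,0],[0,0,16],52],[[0,0,0],[0,0,16],52]]'
python3 -m creep '[[[0,0,0],[0,0,0.6],52],[[0,0,0],[0,0,1.5],52],[[0,0,0],[0,0,2.5],52],[[0,0,0],[0,0,3.5],52],[[0,0,0],[0,0,4.5],52],[[0,0,0],[0,0,5.5],52],[[0,0,0],[0,0,6.2],52],[[0,0,0],[0,0,6.5],52],[[0,0,0],[0,0,6.5],52],[[0,0,0],[0,0,6.5],52]]'
python3 - <<'E'
from tin import *
c=cap("scene"); np.savez("scene2.npz",**c); to([.465,-.0715,.233],72)
code(np.array([.465,-.0715]),c)
f=c["frame"][200:245,235:300]; cv2.imwrite("pics/crop2.png",cv2.resize(f,None,fx=11,fy=11,interpolation=cv2.INTER_CUBIC))
E
```

```text
t: 6.6
eef_pos: [0.4657, -0.0723, 0.2347]
eef_rot: [0.001, 0.774, 0.634, 0.0]
ft_force: [-1.2, -1.0, 7.9]
finger_gap: 0.0567
finger_force: 15.0
t: 7.6
eef_pos: [0.4657, -0.0723, 0.2347]
eef_rot: [0.0, 0.973, 0.232, 0.001]
ft_force: [-0.7, 1.2, 6.9]
finger_gap: 0.057
finger_force: 15.0
t 7.65 pos [ 0.4657 -0.0723  0.2347] yaz -63.2 j [-0.21 -0.24  2.06 -0.    1.32  0.89] gap 0.0568 F 15.001986175775528 [ 0.2 -0.2  6.5]
shift [-0.009 -0.034  0.056] turn [ 1.2000e-02  4.0000e-03 -1.6899e+01]
camaz 206.39564602723556
dark n 24 az [249.3 249.9 259.8 273.4 274.8] z [0.017 0.034 0.055]
0.062 [-1, -1, -1, -1, -1, 172, 182, 182, 209, 211, 214, 201, 192, 187, 163, 155, 138, 128, 104, 98, 86, 95, -1, -1, -1, -1, -1, -1]
0.05 [-1, -1, -1, -1, -1, 204, 194, 194, 212, 224, 228, 220, 200, 192, 176, 160, 139, 116, 105, 95, 81, 75, -1, -1, -1, -1, -1, -1]
0.042 [-1, -1, -1, -1, -1, 199, 180, 180, 188, 205, 209, 197, 182, 172, 158, 152, 146, 119, 109, 87, 85, 78, 78, -1, -1, -1, -1, -1]
0.036 [-1, -1, -1, -1, -1, 201, 176, 176, 176, 192, 199, 188, 180, 172, 155, 145, 146, 131, 108, 88, 78, 78, 78, -1, -1, -1, -1, -1]
0.03 [-1, -1, -1, -1, -1, 201, 175, 175, 167, 180, 196, 188, 179, 169, 164, 155, 136, 117, 100, 88, 77, -1, 79, -1, -1, -1, -1, -1]
0.022 [-1, -1, -1, -1, -1, 206, 173, 173, 159, 167, 172, 178, 167, 171, 178, 169, 163, 130, 101, 85, 75, -1, 75, -1, -1, -1, -1, -1]
0.012 [-1, -1, -1, -1, -1, 215, 209, 209, 217, 210, 200, 185, 186, 181, 172, 155, 131, 112, 99, 82, 68, -1, 76, -1, -1, -1, -1, -1]
```

View pics/crop2.png

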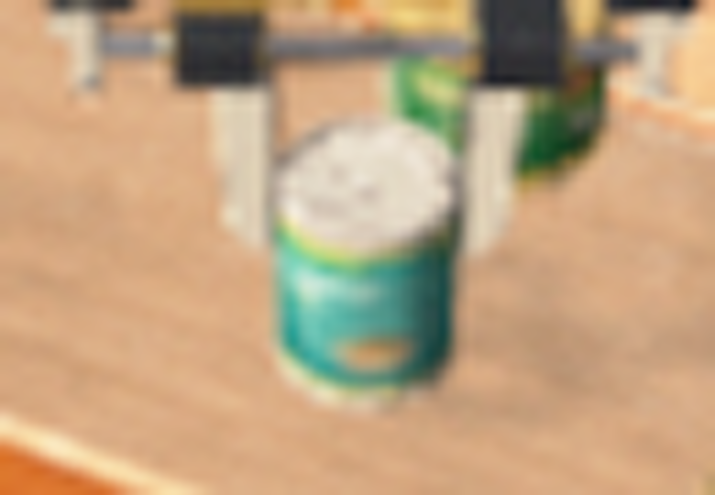

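View 2 shows the teal front with its printed brand and no bar code. I'll unroll the three views onto the cylinder to compare them.

```bash
cat >> tin.py <<'E'
def unroll(c,ctr,s=3,off=0):
    f,Rm,o=cam(c); az=np.arange(90,325,1/1.0); z=np.arange(.070,.0,-.0005)
    A,Z=np.meshgrid(np.radians(az),z); X=np.stack([ctr[0]+.0295*np.cos(A),ctr[1]+.0295*np.sin(A),Z],-1)
    p=(X-o)@Rm; u=c["cx"]+f*p[...,0]/-p[...,2]; v=c["cy"]-f*p[...,1]/-p[...,2]
    vis=((o-X)[...,:2]*np.stack([np.cos(A),np.sin(A)],-1)).sum(-1)>0.1
    im=cv2.remap(c["frame"],u.astype(np.float32),v.astype(np.float32),cv2.INTER_LINEAR); im[~vis]=(200,0,200)
    im[:3,::10]=0; im[:8,[10,60,110,160,210]]=(0,0,255)
    return cv2.resize(im,None,fx=s,fy=1.3,interpolation=cv2.INTER_LINEAR)
E
python3 - <<'E'
from tin import *
ct=np.array([.465,-.0715])
L=[unroll(dict(np.load(f"scene{i}.npz")),ct) for i in(0,1,2)]
cv2.imwrite("pics/unroll.png",np.vstack(L)); print(L[0].shape)
E
```

```text
(182, 705, 3)
```

View pics/unroll.png

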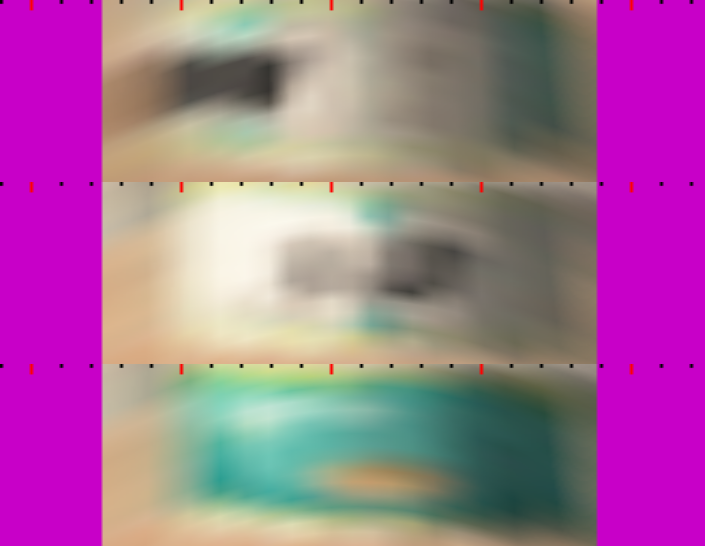

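```bash
python3 -m creep '[[[0,0,0],[0,0,-0.6],52],[[0,0,0],[0,0,-1.6],52],[[0,0,0],[0,0,-2.6],52],[[0,0,0],[0,0,-3.6],52],[[0,0,0],[0,0,-4.6],52],[[0,0,0],[0,0,-5.6],52],[[0,0,0],[0,0,-6.6],52],[[0,0,0],[0,0,-7.6],52],[[0,0,0],[0,0,-8.6],52],[[0,0,0],[0,0,-9.6],52],[[0,0,0],[0,0,-10.6],52],[[0,0,0],[0,0,-11.6],52],[[0,0,0],[0,0,-12.6],52],[[0,0,0],[0,0,-13.6],52],[[0,0,0],[0,0,-14.6],52],[[0,0,0],[0,0,-15.6],52],[[0,0,0],[0,0,-16.6],52],[[0,0,0],[0,0,-17.6],52],[[0,0,0],[0,0,-18.5],52],[[0,0,0],[0,0,-19],52]]' >/dev/null
cat > look.py <<'E'
from tin import *
import sys
c=cap("scene"); np.savez(sys.argv[1],**c); P,Q=tool(); s=arm.get_obs(); print(s["t"],"yaz",np.degrees(np.arctan2(*Q.apply([0,1,0])[[1,0]])).round(1))
E
python3 -m creep '[[[0,0,0],[0,0,0],52],[[0,0,0],[0,0,0],52]]' >/dev/null; python3 look.py v0.npz
python3 -m creep '[[[0,0,0],[0,0,-1],52],[[0,0,0],[0,0,-1.5],52],[[0,0,0],[0,0,-1.5],52],[[0,0,0],[0,0,-1.5],52]]' >/dev/null; python3 look.py v1.npz
python3 -m creep '[[[0,0,0],[0,0,-1],52],[[0,0,0],[0,0,-1.5],52],[[0,0,0],[0,0,-1.5],52],[[0,0,0],[0,0,-1.5],52]]' >/dev/null; python3 look.py v2.npz
python3 - <<'E'
from tin import *
ct=np.array([.465,-.0715])
L=[unroll(dict(np.load(f"v{i}.npz")),ct) for i in(0,1,2)]
cv2.imwrite("pics/unroll2.png",np.vstack(L))
E
```

```text
9.9 yaz 88.8
10.35 yaz 100.8
10.8 yaz 112.8
```

View pics/unroll2.png

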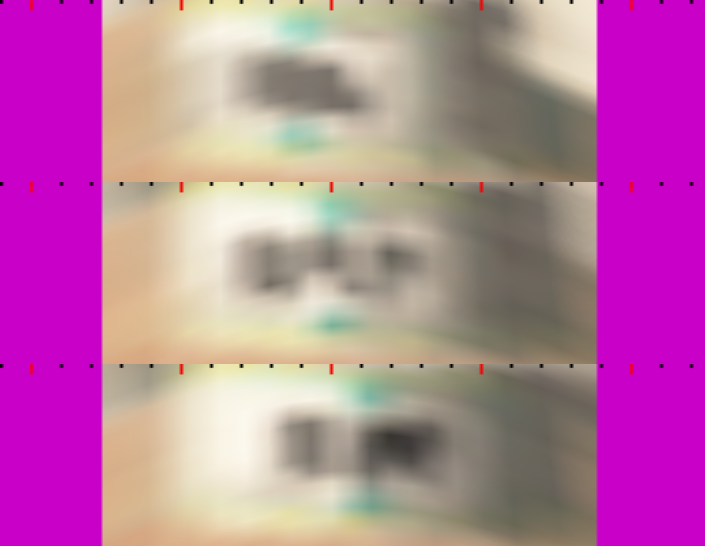

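The pattern changes between views because the fine bars alias at this resolution. It stays 28-32 mm wide, centred at z 36 mm and over the covered teal seam, which matches the sticker. The code sits at finger azimuth + ~100°. I'll turn it to face the stand (az 90.4), release and lift.

```bash
python3 -m creep '[[[0,0,0],[0,0,0.6],52],[[0,0,0],[0,0,1.5],52],[[0,0,0],[0,0,2.5],52],[[0,0,0],[0,0,3.5],52],[[0,0,0],[0,0,4.5],52],[[0,0,0],[0,0,5.5],52],[[0,0,0],[0,0,6.5],52],[[0,0,0],[0,0,7.5],52],[[0,0,0],[0,0,8.5],52],[[0,0,0],[0,0,9.5],52],[[0,0,0],[0,0,10.5],52],[[0,0,0],[0,0,11.5],52],[[0,0,0],[0,0,12.5],52],[[0,0,0],[0,0,13.5],52],[[0,0,0],[0,0,14.4],52],[[0,0,0],[0,0,15],52],[[0,0,0],[0,0,15.25],52],[[0,0,0],[0,0,15.25],52],[[0,0,0],[0,0,15.25],52],[[0,0,0],[0,0,15.25],52]]'
python3 look.py w0.npz
python3 -m creep '[[[0,0,0],[0,0,0],62],[[0,0,0],[0,0,0],66],[[0,0,0],[0,0,0],72],[[0,0,0],[0,0,0],72],[[0,0,0],[0,0,0],72],[[0,0,-0.5],[0,0,0],72],[[0,0,-1.5],[0,0,0],72],[[0,0,-3],[0,0,0],72],[[0,0,-4.5],[0,0,0],72],[[0,0,-6],[0,0,0],72],[[0,0,-6.5],[0,0,0],72],[[0,0,-6.5],[0,0,0],72],[[0,0,-6.5],[0,0,0],72]]'
python3 - <<'E'
from tin import *
print(tin_center())
c=cap("scene"); np.savez("w1.npz",**c)
ct=np.array([.465,-.0715])
a=[unroll(dict(np.load(f)),ct) for f in("w0.npz","w1.npz")]; cv2.imwrite("pics/unroll3.png",np.vstack(a))
for s in a: # teal saturation profile at mid height to compare before/after release
    h=cv2.cvtColor(s[70:120],cv2.COLOR_BGR2HSV).astype(float); print(h[...,1].mean(0)[120:600:24].round(0))
a=np.radians(-15.7); to([.4567,.3157,.43],-15.7)
E
```

```text
t: 12.8
eef_pos: [0.4657, -0.0723, 0.2347]
eef_rot: [0.001, 0.761, 0.648, 0.0]
ft_force: [-1.5, -0.2, 7.2]
finger_gap: 0.057
finger_force: 15.0
12.85 yaz -9.2
t: 14.15
eef_pos: [0.4653, -0.0721, 0.4282]
eef_rot: [-0.0, 0.761, 0.648, -0.0]
ft_force: [0.2, -0.7, -0.2]
finger_gap: 0.0722
finger_force: 0.0
(array([0., 0.]), 0.0, np.float64(nan), array([nan, nan]))
[ 72.  70.  61.  45.  31.  23.  16.  57. 171. 208. 170. 118.  92. 109.
 106.  86.  82.  78.  73.  37.]
[ 81.  74.  61.  44.  30.  21.  14.  58. 172. 208. 173. 118.  91. 110.
 103.  92.  84.  80.  72.  37.]
t 14.25 pos [ 0.4654 -0.0722  0.4272] yaz -9.2 j [-0.21 -0.34  1.83 -0.    1.66 -0.05] gap 0.072 F 0.0 [ 0.2 -0.3  0.8]
shift [12.717 -2.349 -0.086] turn [-0.016  0.     0.815]tin.py:4: RuntimeWarning: Mean of empty slice.
  (x,y),r=cv2.minEnclosingCircle(P[m][:,:2].astype(np.float32)); return np.array([x,y]),r,P[m][:,2].mean(),P[m][:,:2].mean(0)
  ret = ret.dtype.type(ret / rcount)
  ret = um.true_divide(
```

The tin's profile is the same after release. Now above the scanner.

```bash
python3 -m creep '[[[1,-0.2,0],[0,0,0.1],76],[[2.4,-0.4,0],[0,0,0.2],76],[[4,-0.7,0],[0,0,0.3],76],[[5.6,-1,0],[0,0,0.4],76],[[7.2,-1.3,0],[0,0,0.5],76],[[8.8,-1.6,0],[0,0,0.6],76],[[10.4,-1.9,0],[0,0,0.7],76],[[11.8,-2.2,0],[0,0,0.8],76],[[12.7,-2.35,0],[0,0,0.8],76],[[12.7,-2.35,0],[0,0,0.8],76],[[12.7,-2.35,0],[0,0,0.8],76]]'
python3 - <<'E'
from tin import *
print("tin",tin_center())
c=cap("scene"); P=pts(c); cv2.imwrite("pics/s2.png",c["frame"])
near=(np.hypot(P[...,0]-.46,P[...,1]-.3)<.12)&(np.hypot(P[...,0]-.59,P[...,1]-.34)>.06)&(P[...,2]>.115)&(P[...,2]<.2)
rc=cv2.minAreaRect(P[near][:,:2].astype(np.float32)); print(rc)
to([.4567,.3157,.301],-15.7)
E
```

```text
t: 15.35
eef_pos: [0.4565, 0.3155, 0.4273]
eef_rot: [-0.0, 0.796, 0.605, -0.001]
ft_force: [0.5, 0.1, 0.7]
finger_gap: 0.0759
finger_force: 0.0
tin (array([ 0.46453801, -0.07363714]), 0.028269171714782715, np.float64(0.06989078192277466), array([ 0.46426069, -0.07342531]))
((0.4519527554512024, 0.30377936363220215), (0.11999054998159409, 0.05492018908262253), 76.93821716308594)
t 15.45 pos [0.4567 0.3145 0.4281] yaz -15.6 j [ 0.56 -0.15  1.67 -0.    1.63  0.83] gap 0.076 F 0.0 [ 0.1  0.  -1. ]
shift [ 0.042 -0.01   4.236] turn [-0.004  0.006  0.011]
```

```bash
python3 -m creep '[[[0,0,0.7],[0,0,0],76],[[0,0,1.7],[0,0,0],76],[[0,0,2.7],[0,0,0],76],[[0,0,3.6],[0,0,0],76],[[0,0,4.1],[0,0,0],76],[[0,0,4.2],[0,0,0],76],[[0,0,4.2],[0,0,0],76],[[0,0,4.2],[0,0,0],60],[[0,0,4.2],[0,0,0],50],[[0,0,4.2],[0,0,0],40],[[0,0,4.2],[0,0,0],38],[[0,0,4.2],[0,0,0],38],[[0,0,4.2],[0,0,0],38],[[0,0,4.2],[0,0,0],38],[[0,0,4.2],[0,0,0],38]]' 20; python3 -c "
from h import *
to([.4567,.3157,.301],-15.7)"
```

```text
t: 16.95
eef_pos: [0.4567, 0.3152, 0.3031]
eef_rot: [0.0, 0.796, 0.605, 0.0]
ft_force: [1.3, -0.8, 4.3]
finger_gap: 0.044
finger_force: 20.0
t 16.95 pos [0.4567 0.3152 0.3031] yaz -15.6 j [ 0.56 -0.1   1.83 -0.    1.42  0.83] gap 0.044 F 19.974968433380127 [ 1.3 -0.8  4.3]
shift [ 0.016 -0.006  0.069] turn [ 0.004 -0.003  0.015]
```

```bash
python3 -m creep '[[[0,0,-0.1],[0,0,0],38],[[0,0,-0.3],[0,0,0],38],[[0,0,-0.5],[0,0,0],38],[[0,0,-0.7],[0,0,0],38],[[0,0,-0.9],[0,0,0],38],[[0,0,-1.1],[0,0,0],38],[[0,0,-1.4],[0,0,0],38],[[0,0,-1.7],[0,0,0],38],[[0,0,-2],[0,0,0],38],[[0,0,-2.4],[0,0,0],38],[[0,0,-2.8],[0,0,0],38],[[0,0,-3.2],[0,0,0],38],[[0,0,-3.5],[0,0,0],38],[[0,0,-3.5],[0,0,0],38],[[0,0,-3.5],[0,0,0],38]]'
python3 - <<'E'
from h import *
c=cap("scene"); np.savez("lift.npz",**c); to([.4567,.3157,.301],-15.7)
cv2.imwrite("pics/lift.png",cv2.resize(c["frame"][90:230,130:230],(500,580)[::1],interpolation=cv2.INTER_CUBIC) if 0 else cv2.resize(c["frame"][100:220,120:250],None,fx=5,fy=5-.02,interpolation=cv2.INTER_CUBIC))
E
```

```text
t: 18.45
eef_pos: [0.4566, 0.3152, 0.4076]
eef_rot: [0.0, 0.796, 0.605, -0.0]
ft_force: [0.0, 0.4, -2.4]
finger_gap: 0.044
finger_force: 20.0
t 18.5 pos [0.4566 0.3151 0.4072] yaz -15.6 j [ 0.56 -0.15  1.7  -0.    1.59  0.83] gap 0.044 F 19.968761801719666 [-0.5  1.1 -2.6]
shift [ 0.02 -0.    3.54] turn [-0.003  0.004  0.015]
```

View pics/lift.png

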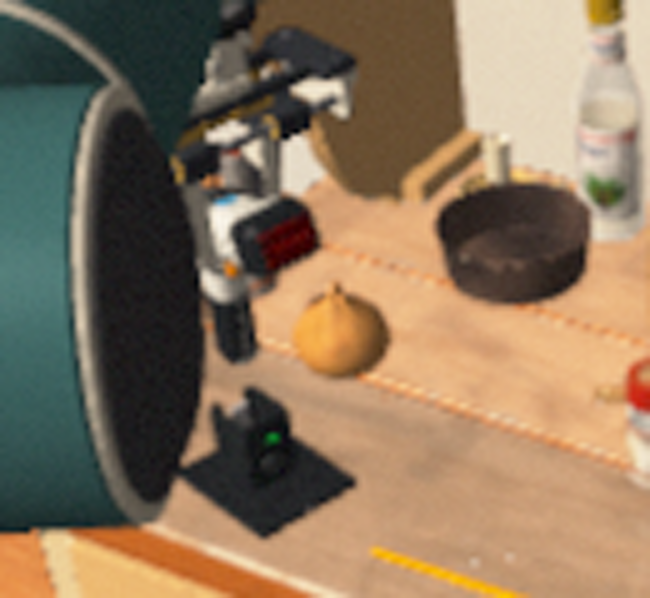

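The scanner hangs free above the stand, with its red window at about crop (287,240). Next I'll measure the window and the stand's pocket.

```bash
python3 - <<'E'
from h import *
c=dict(np.load("lift.npz")); P=pts(c); f=c["frame"].astype(int)
P0,Q=tool()
near=(np.hypot(P[...,0]-.45,P[...,1]-.28)<.12)
m=near&(f[...,2]>f[...,1]*2.5+20)&(P[...,2]>.18)
W=np.median(P[m],0); print("red",m.sum(),W.round(4),"tool",(Q.inv().apply(W-P0)).round(4),P[m].std(0).round(4))
print("red ext",np.percentile(Q.inv().apply(P[m]-P0),[5,95],axis=0).round(4))
# whole scanner in tool frame
s=near&(P[...,2]>.12)&(P[...,2]<.30); L=Q.inv().apply(P[s]-P0); k=(abs(L[:,1])<.035)&(L[:,2]>.13)&(abs(L[:,0])<.1); L=L[k]
print("head+handle x ext",np.percentile(L,[1,99],axis=0).round(4))
lo=L[L[:,2]>.24]; print("handle low",np.percentile(lo,[2,50,98],axis=0).round(4),lo.shape)
# pocket rim
r=near&(P[...,2]>.05)&(P[...,2]<.08)&(np.hypot(P[...,0]-.46,P[...,1]-.33)<.06); print("pocket",r.sum(),cv2.minAreaRect(P[r][:,:2].astype(np.float32)),P[r].mean(0))
c=cap("top");P=pts(c);r=(P[...,2]>.05)&(P[...,2]<.08)&(np.hypot(P[...,0]-.46,P[...,1]-.33)<.06); print("pocket top",r.sum(), r.any() and cv2.minAreaRect(P[r][:,:2].astype(np.float32)))
E
```

```text
red 71 [0.4399 0.2534 0.2563] tool [-0.0639  0.0005  0.151 ] [0.0106 0.0033 0.0074]
red ext [[-0.0673 -0.0151  0.1381]
 [-0.0613  0.0185  0.1615]]
head+handle x ext [[-0.0673 -0.0331  0.1306]
 [ 0.0338  0.0296  0.2806]]
handle low [[ 0.0093 -0.0132  0.2411]
 [ 0.0153 -0.0076  0.2611]
 [ 0.0326  0.0094  0.2839]] (83, 3)
pocket 142 ((0.46464911103248596, 0.3431757092475891), (0.05645015463232994, 0.04253390058875084), 75.33735656738281) [0.46189708 0.33771949 0.06343918]
pocket top 31 ((0.48156845569610596, 0.33397176861763), (0.040702760219573975, 0.007197086699306965), 80.40283966064453)
```

```bash
cat > goal.py <<'E'
from h import *
import sys
tin=np.array([.465,-.0727,0]); a=np.radians(90.5); n=np.array([np.cos(a),np.sin(a),0]); z=np.array([0,0,1.])
code=tin+.0295*n+.036*z; back=np.cos(np.pi/6)*n+.5*z; wt=code+.12*back
d=-n; sx=(d-z)/2**.5; sz=(d+z)/2**.5; sy=np.cross(sz,sx)
Rt=R.from_matrix(np.stack([-sx,sy,-sz],1)); win=np.array([-.0655,0,.150])
T=wt-Rt.apply(win); print("T",T.round(4))
to(T+z*float(sys.argv[1]),Rt=Rt)
P,Q=tool(); w=P+Q.apply(win); b=Q.apply([-.9659,0,-.2588]); v=code-w
print("window dist",np.linalg.norm(v).round(4),"aim err deg",np.degrees(np.arccos(b@v/np.linalg.norm(v))).round(2),"dip",np.degrees(-np.arcsin(b[2])).round(2),"w",w.round(4))
E
python3 goal.py 0.08
```

```text
T [0.4644 0.001  0.2484]
t 18.55 pos [0.4566 0.3152 0.407 ] yaz -15.6 j [ 0.56 -0.15  1.7   0.    1.59  0.83] gap 0.0439 F 19.969089925289154 [-0.3 -0.3 -2.7]
shift [-10.018   3.063   2.627] turn [ 0.784  5.592 -1.907]
window dist 0.3697 aim err deg 55.29 dip -15.04 w [0.4389 0.252  0.2571]
```

```bash
python3 -m creep '[[[-0.4,0.1,0],[0.03,0.2,-0.08],38],[[-1.2,0.37,0],[0.09,0.65,-0.22],38],[[-2,0.61,0],[0.16,1.12,-0.38],38],[[-3,0.92,0.2],[0.235,1.68,-0.57],38],[[-4,1.22,0.5],[0.31,2.24,-0.76],38],[[-5,1.53,0.9],[0.39,2.8,-0.95],38],[[-6,1.84,1.3],[0.47,3.36,-1.14],38],[[-7,2.14,1.7],[0.55,3.91,-1.33],38],[[-8,2.45,2.1],[0.63,4.47,-1.53],38],[[-9,2.75,2.4],[0.71,5.03,-1.72],38],[[-9.7,2.97,2.55],[0.76,5.42,-1.85],38],[[-10,3.06,2.6],[0.784,5.59,-1.907],38],[[-10,3.06,2.6],[0.784,5.59,-1.907],38],[[-10,3.06,2.6],[0.784,5.59,-1.907],38],[[-10,3.06,2.6],[0.784,5.59,-1.907],38]]'
python3 goal.py 0
```

```text
t: 20.05
eef_pos: [0.4645, 0.0025, 0.3301]
eef_rot: [-0.271, 0.65, 0.657, 0.269]
ft_force: [0.3, -0.9, -2.8]
finger_gap: 0.0438
finger_force: 20.0
T [0.4644 0.001  0.2484]
t 20.05 pos [0.4645 0.0025 0.3301] yaz 0.6 j [-0.22 -0.29  2.    0.76  1.64 -0.26] gap 0.0438 F 19.97536450624466 [ 0.3 -0.9 -2.8]
shift [-1.961 -0.008  1.893] turn [0.001 0.006 0.01 ]
window dist 0.1765 aim err deg 23.43 dip 29.96 w [0.4641 0.0621 0.1777]
```

```bash
python3 -m creep '[[[-0.2,0,0.2],[0,0,0],38],[[-0.5,0,0.5],[0,0,0],38],[[-0.9,0,0.85],[0,0,0],38],[[-1.3,0,1.25],[0,0,0],38],[[-1.65,0,1.6],[0,0,0],38],[[-1.85,0,1.8],[0,0,0],38],[[-1.96,0,1.89],[0,0,0],38],[[-1.96,0,1.89],[0,0,0],38],[[-1.96,0,1.89],[0,0,0],38],[[-1.96,0,1.89],[0,0,0],38]]'
python3 goal.py 0
python3 - <<'E'
from tin import *
c=cap("scene"); P=pts(c); f=c["frame"].astype(int); P0,Q=tool(); np.savez("fin.npz",**c)
L=Q.inv().apply((P-P0).reshape(-1,3)).reshape(P.shape)
m=(f[...,2]>f[...,1]*2.5+20)&(np.linalg.norm(P-[.465,.06,.1],axis=-1)<.06)
print("red",m.sum(),np.median(P[m],0).round(4),np.median(L[m],0).round(4),np.percentile(L[m],[5,95],axis=0).round(4))
h=(abs(L[...,1])<.04)&(L[...,2]>.23)&(L[...,2]<.32)&(abs(L[...,0]-.03)<.05); print("handle",h.sum(),np.percentile(L[h],[2,50,98],axis=0).round(4))
k=(np.hypot(P[...,0]-.465,P[...,1]+.0727)<.045)&(P[...,2]>.066)&(P[...,2]<.085); print("tin top",P[k].mean(0).round(4))
u=unroll(c,np.array([.465,-.0715])); hh=cv2.cvtColor(u[70:120],cv2.COLOR_BGR2HSV); print(hh[...,1].mean(0)[120:600:24].round(0))
cv2.imwrite("pics/fin.png",cv2.resize(c["frame"][120:260,170:330],None,fx=4.5,fy=4,interpolation=cv2.INTER_CUBIC))
E
```

```text
t: 21.05
eef_pos: [0.4647, 0.0, 0.2487]
eef_rot: [-0.271, 0.65, 0.656, 0.27]
ft_force: [-0.6, 0.1, -2.1]
finger_gap: 0.0441
finger_force: 20.0
T [0.4644 0.001  0.2484]
t 21.05 pos [0.4647 0.     0.2487] yaz 0.5 j [-0.23 -0.22  2.08  0.76  1.53 -0.37] gap 0.0441 F 19.975219666957855 [-0.6  0.1 -2.1]
shift [ 0.014 -0.012  0.03 ] turn [ 0.01  -0.001  0.008]
window dist 0.1194 aim err deg 0.68 dip 30.01 w [0.4645 0.0598 0.0963]
red 1 [0.4462 0.0571 0.1049] [-0.0612 -0.0182  0.1421] [[-0.0612 -0.0182  0.1421]
 [-0.0612 -0.0182  0.1421]]
handle 56 [[ 0.0155 -0.0156  0.2342]
 [ 0.0262 -0.0107  0.2632]
 [ 0.0397 -0.007   0.2866]]
tin top [ 0.466  -0.0727  0.0707]
[ 82.  74.  63.  45.  31.  23.  15.  57. 172. 209. 170. 116.  92. 110.
 107.  89.  83.  84.  80.  38.]
```

View pics/fin.png

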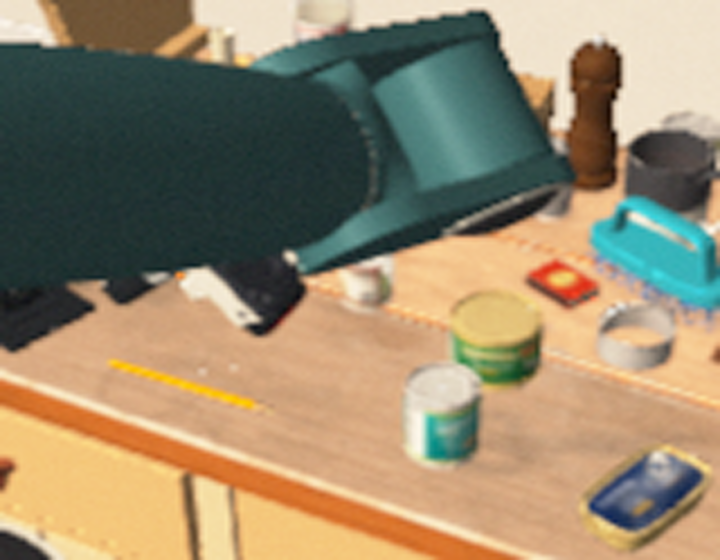

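The scanner points down at the tin with clear space around it, and the tin stands unchanged. The in-hand geometry matches and the dip is 30°. Handing in.

```bash
python3 -m creep '[[[0,0,0],[0,0,0],38],[[0,0,0],[0,0,0],38],[[0,0,0],[0,0,0],38]]' >/dev/null; python3 goal.py 0; python3 -c "
from rig import arm; print(arm.sign_off())"
```

```text
T [0.4644 0.001  0.2484]
t 21.4 pos [4.646e-01 1.000e-04 2.482e-01] yaz 0.5 j [-0.23 -0.22  2.08  0.76  1.53 -0.37] gap 0.0438 F 19.97569441795349 [ 0.1 -0.6 -2.7]
shift [ 0.026 -0.007  0.016] turn [ 0.005 -0.002  0.005]
window dist 0.1192 aim err deg 0.5 dip 30.01 w [0.4642 0.0599 0.0958]
the job is handed in; nothing more can be done
None
```

The job is handed in at 21.4 s: the tin was turned so its bar code faces the stand (to about 3°, by my estimate) and released, and the scanner is held steady about 12 cm in front of the code with its nose dipped 30°.

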